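# Load three caps and hold the spring slide at the red mark

### The arm

A 6-joint arm with a two-finger parallel gripper is mounted at the origin on a cart in front of the work surface, level with it; the furniture and walls round the work are solid. World frame = base frame: x ahead of the robot, y to its left, z up, the work surface at z = 0. Lengths are in m, angles in degrees, forces in N, time in s.
With the tool pointing down it reaches from about 0.3 to 0.75 m from the base axis. Payload 8.5 kg.
Tool frame: the origin (TCP) lies at the very end of the fingers, on their centre line; the grasp point (between the pads) lies 19 mm behind it; z points along the fingers, y is the line along which they close (so a half turn about z gives the same grasp; the last joint's range is limited). The gripper opens to 85 mm and grips with 20 to 120 N. Pads are 22 mm wide; open, the fingers measure 114 mm over their backs; the gripper's body (76 mm by 85 mm) begins 54 mm behind the grasp point. The pads swing forward as they close: fully open they stand 13 mm farther back than shut.
Start: joints at [57.794, 21.807, 74.336, -0, 83.858, -12.336], TCP at [0.187, 0.517, 0.231] pointing down, gripper open.
Joint ranges: [-178.18, 178.18], [-50.72, 133.34], [12.68, 142.11], [-81.47, 261.47], [9.98, 163.14], [-165.26, 165.26]. Speed limits (degrees/s): [136.94, 136.94, 180, 180, 180, 180].

### API

Orientations are given as a 3x3 rotation matrix whose columns are the frame's x, y, z axes.
In Python, from rig import observe, cams, ticket gives the robot as it stands.
- The arm moves only by the tool move_arm, never from a script. Its arguments are lists of equal length, an entry for each row: "jaw": the finger opening in cm, from 0 to 8.54; "dp": the shift along the tool's x, y, z in cm, a list of three; "turn": the turn, a rotation vector about the tool's x, y, z in rad, a list of three. In form: {"jaw": [jaw, ...], "dp": [[tx, ty, tz], ...], "turn": [[wx, wy, wz], ...]}. A call has 1 to 12 rows; each row shifts and turns the commanded pose from where the row before left it, along the tool's axes as they then stand; what a row does not reach is not made up. A row lasts 1/12 s, in which the tool goes at most 41.7 mm and 7.16 degrees, less where a joint would pass 70% of its speed; a pose out of reach is approached as far as the arm can. A call is refused whole if a number of a shift passes 4.17 or a number of a turn 0.125, either way. A call with a gripper value outside its range is refused whole. The fingers move at their own pace and stop on an object; "force" is the grip in N (left out, the last holds). Time passes only in rows, so rows that do not move let the fingers close. It gives the time, the measured TCP pose, the force, the opening and the grip force at its end, in the units of the state.
- observe(): the state, without advancing time (a new reading comes with each control period).
- cams.get_image(name): name is "side" or "top"; returns (picture, depth): 420x560x3 uint8, red, green, blue; 420x560 float32, m along the optical axis (not along the pixel's ray), 0 where there is no reading.
- cams.calibration(name): a dict with "vertical_fov" (degrees; the focal length in pixels is half the picture's height over the tangent of half this angle, whatever the lens; pixels are square), "cx", "cy" (the principal point, pixels), "view" (4x4, takes a point from world to camera coordinates). Camera axes: x right, y up, looking along -z (the intrinsics and any distortion apply to the point x, -y, -z); pixel columns grow to the right and rows downward; lengths in m; the calibration is good to about 2 mm. A picture is of the moment at which its call begins. calibration takes no time and is no camera call.
- ticket.close_job(): hands the job in; it is judged then, once.
Trained networks look in the newest picture that a camera, given by its name, has taken for a name from the list of things; names that differ only in an ending like _2 or _b are one class to them, and where a whole thing is asked for, a point or a joint stands for the part that bears it (a point fixed in the world has none). Each returns a list of dicts, best first, with "p" (0 to 1); they miss things now and then, are a little off and sometimes report something else, mostly with a low value. They report only what shows in the picture. A call takes as long as a camera call.
- cams.spot_in(camera, query): "box" ([centre column, centre row, width, height] as shares, 0 to 1, of the picture: columns of its width, rows of its height, round what is visible of it).
- cams.outline_of(camera, query): "mask" (420x560 bool, what is visible of it) and "box" ([centre column, centre row, width, height] as shares, 0 to 1, of the picture: columns of its width, rows of its height, round what is visible of it).
- cams.mark_of(camera, query): "location" ([column, row] as shares, 0 to 1, of the picture: columns of its width, rows of its height: a listed point, or the origin of a listed thing).
The state is a dict: "time_s": time; "q": joint angles; "qvel": joint speeds; "joint_efforts": joint torques, N m; "position": TCP position; "tool_rot": TCP orientation; "ft_force": force on the tool from outside, world axes, zero at the start; "wrist_torque": the same for the moment, N m; "grip_width": finger opening in m; "gripper_force": force on a finger pad.
Only numpy, scipy, OpenCV 4.12 (cv2) and the standard library are available. Lean on these libraries where they do the work, as an engineer would, in place of code of your own. Each camera call takes 0.05 s, during which the arm holds its last target. There are 200 camera calls.

### The job

Put exactly three of the five white caps into the open tray on the spring slide while the slide is at rest, side by side on the tray floor, and leave the other two caps standing on the bench. Then pull the slide out (the red bar is its handle) until the black pointer stands over the red index clip, and hold it there for inspection: the slide springs back when let go, so finish while still gripping it with the pointer over the clip. Leave the other things on the bench where they are.

Things in the scene. Friction and masses are not known exactly. Their poses are not given: they have to be found in the camera images.
- cap0: white threaded cap, a plain solid cylinder 22 mm across and 22 mm high, 10 to 20 g, standing on its open end on the bench; origin at the centre of its underside, z up. One of five identical caps
- cap1: white threaded cap, a plain solid cylinder 22 mm across and 22 mm high, 10 to 20 g, standing on its open end on the bench; origin at the centre of its underside, z up. One of five identical caps
- cap2: white threaded cap, a plain solid cylinder 22 mm across and 22 mm high, 10 to 20 g, standing on its open end on the bench; origin at the centre of its underside, z up. One of five identical caps
- cap3: white threaded cap, a plain solid cylinder 22 mm across and 22 mm high, 10 to 20 g, standing on its open end on the bench; origin at the centre of its underside, z up. One of five identical caps
- cap4: white threaded cap, a plain solid cylinder 22 mm across and 22 mm high, 10 to 20 g, standing on its open end on the bench; origin at the centre of its underside, z up. One of five identical caps
- fixture: the slide's fixed base, an aluminium plate 264 x 124 x 10 mm on the bench with guide rods, a black spring drum at the far end and a white scale ledge along its left (+y) side; origin on the bench near its middle; the pointer is at x = +20 mm at rest. x runs along the travel: the slide is pulled out towards the base's -x, roughly towards the robot; y left, z up
- tray_floor (a point): centre of the inner floor (black) of the white open tray that rides on the slide, 38 mm above the bench; inside 84 mm along the base's x and 104 mm along its y, walls 4 mm thick and 18 mm high; axes parallel to the base's
- slide: the slide; origin at the middle of its red handle, a level round bar 12 mm thick, 80 mm long along the base's y, on two 10 mm posts with 62 mm clear between. Origin 82 mm above the bench, 84 mm in front (-x) of the tray's centre. Axes as the base. Below it is only the slide's plate, 47 mm down; the tray's rim is 26 mm lower and starts 38 mm behind it
- pointer (a point): black pointer 2 mm wide that reaches out sideways from the slide over the scale ledge; the point is on it, over the middle of the ledge, 37 mm above the bench; it moves with the slide. A spring draws the slide back to its stop with about 4 N at rest and 80 N/m more (7 to 9 N at the mark); nothing latches it. Full travel 90 mm; the mark stands 40 to 65 mm out
- mark: red index clip on the scale ledge, the mark: 10 mm wide along the travel, 30 mm across; fixed, at a different place each time; origin at the middle of its width, 28.5 mm above the bench; its top is 3 mm under the pointer; axes as the base. The pointer is at the mark when both have the same x along the base's x axis
- black_elbow: loose black elbow fitting, 33 x 33 x 17 mm, among the caps; leave alone; origin at the centre of its underside
- yellow_driver: loose yellow screwdriver 158 mm long, 28 mm high, lying on the left; leave alone; origin under its middle
- amber_vial: loose brown glass vial with a white cap, 29 mm across, 68 mm high, standing on the right; leave alone; origin at its underside
- reagent_box: loose white and red card box, 39 x 81 x 60 mm, standing on the right; leave alone; origin at its underside

How it is judged:
By the outcome, as a careful person would: the job done as asked, in the order asked, and still so for the second after the job is handed in, while the arm keeps its last pose, push and grip.
It also fails if it takes over 58 s, if anything falls off the work surface, if the arm or the gripper's body presses on something with over 40 N, if the wrist force passes 120 N, or if a joint passes its speed limit or range.

## Working session

There is one attempt and no reset: what is moved stays moved. The work goes in short steps, Python scripts to look and compute and a tool call to move; the robot and the scene stay as the last step left them, time stands still between calls to the robot, and variables do not carry over. Pictures are saved under pics/ and viewed, at most 10 in all, crops included, and the job is handed in when it is done.

Besides the shell and the picture viewer there is one more tool, called after "Emit:" as a command line: name --argument value ..., lists and objects as JSON in quotes. move_arm: Moves the arm, as the interface text tells. Its arguments: {"type":"object","properties":{"jaw":{"type":"array","items":{"type":"number"}},"dp":{"type":"array","items":{"type":"array","items":{"type":"number"}}},"turn":{"type":"array","items":{"type":"array","items":{"type":"number"}}},"force":{"type":"number"}},"required":["jaw","dp","turn"]}

```bash
ls; mkdir -p pics; cat > h.py <<'E'
import numpy as np, cv2
from rig import observe, cams, ticket
def shot(n,f=None):
    im,d=cams.get_image(n)
    if f: cv2.imwrite('pics/'+f,im[:,:,::-1])
    return im,d
def K(n):
    c=cams.calibration(n); f=210/np.tan(np.radians(c['vertical_fov'])/2)
    return f,c['cx'],c['cy'],np.array(c['view']),c
def ray(n,u,v):
    f,cx,cy,V,_=K(n); R=V[:3,:3]; o=-R.T@V[:3,3]
    return o,R.T@np.array([(u-cx)/f,-(v-cy)/f,-1])
def atz(n,u,v,z):
    o,d=ray(n,u,v); return o+d*(z-o[2])/d[2]
def atd(n,u,v,dep):
    o,d=ray(n,u,v); return o+d*dep
E
python3 - <<'E'
from h import *
for n in('side','top'):
    shot(n,n+'0.png'); c=cams.calibration(n); print(n,{k:c[k] for k in c if k!='view'}); print(np.round(c['view'],3).tolist())
s=observe(); print(s['time_s'],s['position'],np.round(s['tool_rot'],3).tolist(),s['grip_width'])
E
```

```text
pics
side {'vertical_fov': 53.88441171799281, 'cx': 275.4422996345794, 'cy': 213.04652458428973}
[[0.233, -0.972, 0.021, -0.338], [0.592, 0.159, 0.79, -0.322], [-0.772, -0.172, 0.612, -0.844], [0.0, 0.0, 0.0, 1.0]]
top {'vertical_fov': 42.81985514828368, 'cx': 284.93599147199, 'cy': 200.21298799177032}
[[0.113, -0.994, 0.004, -0.249], [0.971, 0.111, 0.211, -0.48], [-0.21, -0.02, 0.978, -1.407], [0.0, 0.0, 0.0, 1.0]]
0.1 [0.18680733 0.51703596 0.23076108] [[-0.94, 0.34, -0.001], [0.34, 0.94, -0.001], [0.0, -0.001, -1.0]] 0.08521685715296094
```

View pics/side0.png

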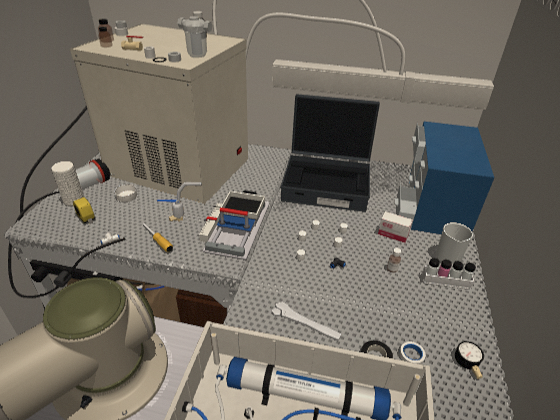

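View pics/top0.png

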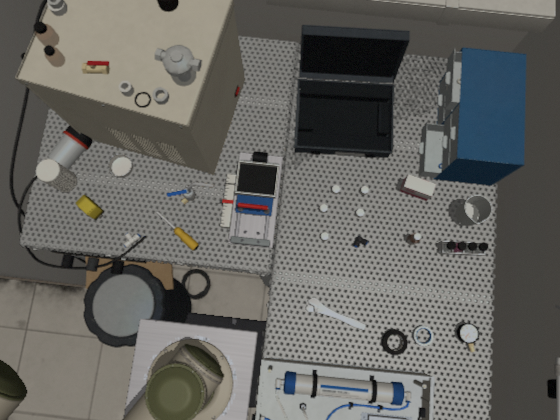

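```bash
python3 - <<'E'
from h import *
Z={'cap0':22,'black_elbow':17,'tray_floor':38,'slide':82,'pointer':37,'mark':28.5,'fixture':0,'amber_vial':0,'reagent_box':0,'yellow_driver':0}
for n in('top','side'):
    for k,z in Z.items():
        if k=='cap0':
            for r in cams.outline_of(n,k):
                b=r['box']; m=r['mask']
                vs,us=np.nonzero(m); print(n,k,round(r['p'],2),np.round([b[0]*560,b[1]*420,b[2]*560,b[3]*420],1),'centroid@z11',np.round(atz(n,us.mean(),vs.mean(),.011),4))
        else:
            for r in cams.mark_of(n,k)[:2]:
                u,v=r['location']; print(n,k,round(r['p'],2),round(u*560,1),round(v*420,1),np.round(atz(n,u*560,v*420,z/1000),4))
E
```

```text
top cap0 0.64 [363.7 189.4   4.7   5.8] centroid@z11 [ 0.5673 -0.4088  0.011 ]
top cap0 0.45 [358.4 214.4   7.   10.2] centroid@z11 [ 0.5019 -0.4006  0.011 ]
top cap0 0.45 [335.6 192.   10.   12.6] centroid@z11 [ 0.5604 -0.3296  0.011 ]
top cap0 0.43 [324.8 236.2  10.    7.1] centroid@z11 [ 0.426  -0.3106  0.011 ]
top cap0 0.38 [320.9 209.7   8.9   4.5] centroid@z11 [ 0.5033 -0.2996  0.011 ]
top black_elbow 0.67 362.2 242.1 [ 0.4198 -0.4167  0.017 ]
top tray_floor 0.71 257.7 175.6 [ 0.5688 -0.1102  0.038 ]
top slide 0.97 250.5 206.1 [ 0.4722 -0.1049  0.082 ]
top pointer 0.87 227.4 182.4 [ 0.5401 -0.0292  0.037 ]
top mark 0.43 228.3 201.2 [ 0.4894 -0.0377  0.0285]
top fixture 0.56 259.3 197.0 [ 0.5171 -0.1193  0.    ]
top amber_vial 0.54 406.6 239.7 [ 0.4431 -0.5411  0.    ]
top reagent_box 0.77 413.2 188.4 [ 0.5916 -0.5501  0.    ]
top reagent_box 0.61 179.7 233.0 [0.39  0.088 0.   ]
top yellow_driver 0.87 179.3 232.3 [0.3918 0.0894 0.    ]
side cap0 0.49 [316.9 224.7   9.2   9.5] centroid@z11 [ 0.5595 -0.3325  0.011 ]
side black_elbow 0.51 337.6 265.9 [ 0.4011 -0.4166  0.017 ]
side tray_floor 0.56 240.8 209.1 [ 0.5423 -0.1111  0.038 ]
side slide 0.62 231.3 211.9 [ 0.4685 -0.1081  0.082 ]
side pointer 0.79 216.1 205.5 [ 0.5415 -0.0343  0.037 ]
side mark 0.47 212.2 220.4 [ 0.4814 -0.0436  0.0285]
side fixture 0.63 238.8 227.2 [ 0.5043 -0.1155  0.    ]
side amber_vial 0.72 395.7 263.9 [ 0.4658 -0.5668  0.    ]
side reagent_box 0.67 396.3 236.4 [ 0.5818 -0.5675  0.    ]
side reagent_box 0.64 302.9 238.4 [ 0.5038 -0.3071  0.    ]
side yellow_driver 0.61 153.3 240.5 [0.3869 0.0984 0.    ]
```

The side view shows the fixture at about (235,220), caps at 296-342 × 222-253, and the elbow at (338,264). The top view shows the tray at (258,178), the red bar at (252,207), the clip at (228,202), and five caps at (336,189), (365,190), (324,208), (360,212) and (325,236).

```bash
python3 - <<'E'
from h import *
im,d=shot('top'); im2,d2=shot('side')
c=cv2.resize(im[145:260,205:395],None,fx=4,fy=4,interpolation=cv2.INTER_CUBIC); cv2.imwrite('pics/c_top.png',c[:,:,::-1])
def tri(a,b):
    A=[];B=[]
    for n,p in(('top',a),('side',b)):
        o,r=ray(n,*p); r/=np.linalg.norm(r); P=np.eye(3)-np.outer(r,r); A.append(P);B.append(P@o)
    return np.linalg.lstsq(np.vstack(A),np.hstack(B),rcond=None)[0]
def blobs(im,n,box):
    g=im.min(2).astype(float); u0,u1,v0,v1=box
    m=np.zeros(g.shape,np.uint8); m[v0:v1,u0:u1]=(g[v0:v1,u0:u1]>185)
    k,l,s,ct=cv2.connectedComponentsWithStats(m); out=[]
    for i in range(1,k):
        if s[i,4]>12: out.append((ct[i],s[i]))
    for ct_,s_ in out: 
        u,v=ct_; print(n,np.round(ct_,1),s_[2:],np.round(atz(n,u,v,.018),4), 'depthpt',np.round(atd(n,u,v,(d if n=='top' else d2)[int(round(v)),int(round(u))]),4))
    return out
blobs(im,'top',(305,385,175,250)); blobs(im2,'side',(285,355,210,265))
for n,i in(('top',im),('side',im2)):
    I=i.astype(int); box=(205,280,150,260) if n=='top' else (200,280,190,255)
    m=np.zeros(I.shape[:2],np.uint8); u0,u1,v0,v1=box
    R=(I[:,:,0]>120)&(I[:,:,1]<70)&(I[:,:,2]<70); m[v0:v1,u0:u1]=R[v0:v1,u0:u1]
    k,l,s,ct=cv2.connectedComponentsWithStats(m)
    for j in range(1,k):
        if s[j,4]>6: print(n,'red',np.round(ct[j],1),s[j],'z82',np.round(atz(n,*ct[j],.085),4),'z30',np.round(atz(n,*ct[j],.030),4))
E
```

```text
side [315.7 221.9] [ 6  5 19] [ 0.5649 -0.3329  0.018 ] depthpt [ 0.5597 -0.3334  0.0222]
side [343.6 225.3] [ 6  4 21] [ 0.5706 -0.4139  0.018 ] depthpt [ 0.5655 -0.414   0.0221]
side [302.1 232.8] [ 7  5 26] [ 0.5063 -0.3031  0.018 ] depthpt [ 0.5057 -0.3032  0.0185]
side [338.  239.3] [ 7  4 23] [ 0.5047 -0.4054  0.018 ] depthpt [ 0.503  -0.4054  0.0194]
side [300.6 252. ] [ 8  5 31] [ 0.4273 -0.314   0.018 ] depthpt [ 0.4252 -0.3143  0.02  ]
top red [226.9 200.9] [222 199  11   4  31] z82 [ 0.4784 -0.0412  0.085 ] z30 [ 0.4895 -0.034   0.03  ]
top red [252.6 205.8] [238 203  30   6  86] z82 [ 0.4731 -0.1107  0.085 ] z30 [ 0.4839 -0.1063  0.03  ]
side red [233.9 210.8] [220 208  28   7  98] z82 [ 0.4712 -0.1149  0.085 ] z30 [ 0.5389 -0.0905  0.03  ]
side red [211.3 218. ] [206 217  11   3  23] z82 [ 0.4254 -0.0662  0.085 ] z30 [ 0.4895 -0.0379  0.03  ]
```

View pics/c_top.png

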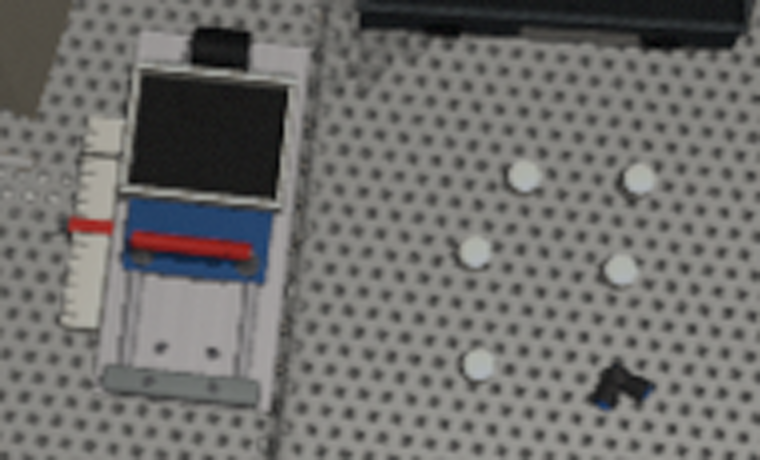

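The crop shows the tray interior (130-288 × 70-205), the red bar from (132,240) to (252,250), the pointer at about (100,155), the clip at (91,226), the five caps and the elbow.

```bash
python3 - <<'E'
from h import *
def P(c,z): return atz('top',(c[0]+.5)/4-.5+205,(c[1]+.5)/4-.5+145,z)
print('caps',[np.round(P(c,.022),4).tolist() for c in[(524,177),(639,180),(474,252),(621,270),(478,365)]])
a,b=P((132,240),.086),P((252,250),.086); print('handle',a,b,(a+b)/2,np.linalg.norm(a-b),np.degrees(np.arctan2(*(a-b)[:2])))
cs=[P(c,.056) for c in[(138,68),(298,80),(280,208),(122,194)]]
print('tray',np.round(cs,4).tolist(),np.mean(cs,0)); print('edges',[np.linalg.norm(cs[i]-cs[i-1]).round(4) for i in range(4)])
x=(cs[0]+cs[1]-cs[2]-cs[3]);y=cs[0]+cs[3]-cs[1]-cs[2]; print('yaw',np.degrees([np.arctan2(x[1],x[0]),np.arctan2(-y[0],y[1])]))
print('ptr',P((100,155),.037),'mark',P((91,226),.0285))
s=observe();print(s['time_s'])
E
```

```text
caps [[0.5597, -0.3298, 0.022], [0.5667, -0.4098, 0.022], [0.5025, -0.3004, 0.022], [0.5015, -0.4027, 0.022], [0.4242, -0.3108, 0.022]]
handle [ 0.47144042 -0.07085282  0.086     ] [ 0.47378006 -0.15067656  0.086     ] [ 0.47261024 -0.11076469  0.086     ] 0.07985802600796613 -1.6788618107625364
tray [[0.5978, -0.0558, 0.056], [0.6018, -0.1663, 0.056], [0.5108, -0.1645, 0.056], [0.5082, -0.0566, 0.056]] [ 0.5546566  -0.11080054  0.056     ]
edges [np.float64(0.0896), np.float64(0.1106), np.float64(0.0911), np.float64(0.1079)]
yaw [-0.28141367  1.7342207 ]
ptr [ 0.53807716 -0.03561142  0.037     ] mark [ 0.4892768  -0.03513656  0.0285    ]
1.2
```

Emit:
move_arm --jaw '[5,5,5,5,5,5,5,5,5,5]' --dp '[[0,0,0],[0,0,0],[0,0,0],[0,0,0],[0,0,0],[0,0,0],[0,0,0],[0,0,0],[0,0,0],[0,0,0]]' --turn '[[0,0,0.1223],[0,0,0.1223],[0,0,0.1223],[0,0,0.1223],[0,0,0.1223],[0,0,0.1223],[0,0,0.1223],[0,0,0.1223],[0,0,0.1223],[0,0,0.1223]]' --force 30

```text
time_s: 2.03
position: [0.1869, 0.5172, 0.2313]
tool_rot: [[0.005, 1.0, -0.0], [1.0, -0.005, -0.0], [-0.0, -0.0, -1.0]]
ft_force: [0.1, -0.0, -0.2]
grip_width: 0.0499
gripper_force: 0.0
```

Emit:
move_arm --jaw '[5,5,5,5,5,5,5,5,5,5,5,5]' --dp '[[-3.4,2,0],[-3.4,2,0],[-3.4,2,0],[-3.4,2,0],[-3.4,2,0],[-3.4,2,0],[-3.4,2,0],[-3.4,2,0],[-3.4,2,0],[-3.4,2,0],[-3.4,2,0],[-3.4,2,0]]' --turn '[[0,0,0],[0,0,0],[0,0,0],[0,0,0],[0,0,0],[0,0,0],[0,0,0],[0,0,0],[0,0,0],[0,0,0],[0,0,0],[0,0,0]]'

```text
time_s: 3.03
position: [0.428, 0.1076, 0.2316]
tool_rot: [[-0.001, 1.0, 0.001], [1.0, 0.001, 0.0], [0.0, 0.001, -1.0]]
ft_force: [0.7, 0.9, 0.2]
grip_width: 0.0498
gripper_force: 0.0
```

Emit:
move_arm --jaw '[5,5,5,5,5,5,5,5,5,5,5,5]' --dp '[[-3.5,0,0.5],[-3.5,0,0.5],[-3.5,0,0.5],[-3.5,0,0.5],[-3.5,0,0.5],[-3.5,0,0.5],[-3.5,0,1.5],[-3.5,0,1.5],[-3.5,0,1.5],[-3.5,0,1.5],[-3.5,0,1.5],[-3.5,0,1.5]]' --turn '[[0,0,0],[0,0,0],[0,0,0],[0,0,0],[0,0,0],[0,0,0],[0,0,0],[0,0,0],[0,0,0],[0,0,0],[0,0,0],[0,0,0]]'

```text
time_s: 4.03
position: [0.4275, -0.3124, 0.1106]
tool_rot: [[-0.001, 1.0, 0.0], [1.0, 0.001, -0.0], [-0.0, 0.0, -1.0]]
ft_force: [1.5, 0.4, -0.2]
grip_width: 0.05
gripper_force: 0.0
```

Emit:
move_arm --jaw '[5,5,5,5]' --dp '[[0,-0.3,2.5],[0,0,2.5],[0,0,1.8],[0,0,0]]' --turn '[[0,0,0],[0,0,0],[0,0,0],[0,0,0]]'

```text
time_s: 4.37
position: [0.4234, -0.3095, 0.0402]
tool_rot: [[-0.0, 1.0, -0.004], [1.0, 0.0, 0.005], [0.005, -0.004, -1.0]]
ft_force: [-0.6, 0.8, -0.4]
grip_width: 0.0501
gripper_force: 0.0
```

```bash
python3 - <<'E'
from h import *
im,d=shot('side'); 
c=cv2.resize(im[150:275,220:370],None,fx=4,fy=4,interpolation=cv2.INTER_CUBIC)
s=observe(); f,cx,cy,V,_=K('side')
def pr(p): q=V@np.append(p,1); return (cx+f*q[0]/-q[2], cy-f*q[1]/-q[2])
for p,col in((s['position'],(255,0,0)),((.4245,-.312,.022),(0,255,0)),((.4245,-.312,0),(0,0,255))):
    u,v=pr(np.array(p)); cv2.drawMarker(c,(int((u-220+.5)*4-.5),int((v-150+.5)*4-.5)),col,0,10,1)
cv2.imwrite('pics/g1.png',c[:,:,::-1]); print(s['position'],s['time_s'])
E
```

```text
[ 0.42423122 -0.31007013  0.04225384] 4.4167
```

View pics/g1.png

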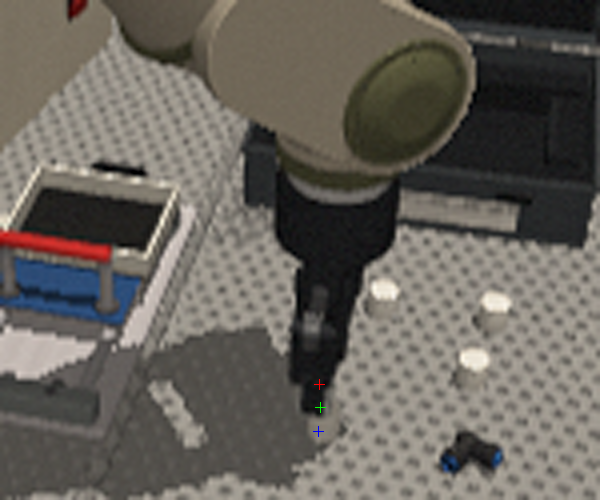

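The finger tips (318,385 in the crop) sit above the cap (about 322,420), well in line. Now I'll descend and grip.

Emit:
move_arm --jaw '[5,5,5,2,2,2,2,2]' --dp '[[-0.2,0,2],[0,0,1.8],[0,0,0],[0,0,0],[0,0,0],[0,0,0],[0,0,0],[0,0,0]]' --turn '[[0,0,0],[0,0,0],[0,0,0],[0,0,0],[0,0,0],[0,0,0],[0,0,0],[0,0,0]]' --force 25

```text
time_s: 5.08
position: [0.4255, -0.3131, 0.0071]
tool_rot: [[-0.001, 1.0, 0.002], [1.0, 0.001, -0.002], [-0.002, 0.002, -1.0]]
ft_force: [-0.1, 0.2, 7.2]
grip_width: 0.0206
gripper_force: 24.5
```

Emit:
move_arm --jaw '[2,2,2,2,2,2]' --dp '[[0,0,-1.5],[0,0,-3],[0,0,-3],[0,0,-3],[0,0,0],[0,0,0]]' --turn '[[0,0,0],[0,0,0],[0,0,0],[0,0,0],[0,0,0],[0,0,0]]'

```text
time_s: 5.58
position: [0.4253, -0.313, 0.1124]
tool_rot: [[-0.001, 1.0, 0.003], [1.0, 0.001, -0.003], [-0.003, 0.003, -1.0]]
ft_force: [-0.5, 0.1, -0.1]
grip_width: 0.0206
gripper_force: 24.6
```

```bash
python3 - <<'E'
from h import *
im,d=shot('side'); 
c=cv2.resize(im[130:275,220:370],None,fx=4,fy=4,interpolation=cv2.INTER_CUBIC)
cv2.imwrite('pics/g2.png',c[:,:,::-1]); s=observe(); print(s['position'],s['grip_width'],s['gripper_force'],s['ft_force'])
E
```

```text
[ 0.42478075 -0.31246605  0.11094342] 0.020895505948348186 24.632090628147125 [-0.00997222  0.05337925 -0.76167583]
```

View pics/g2.png

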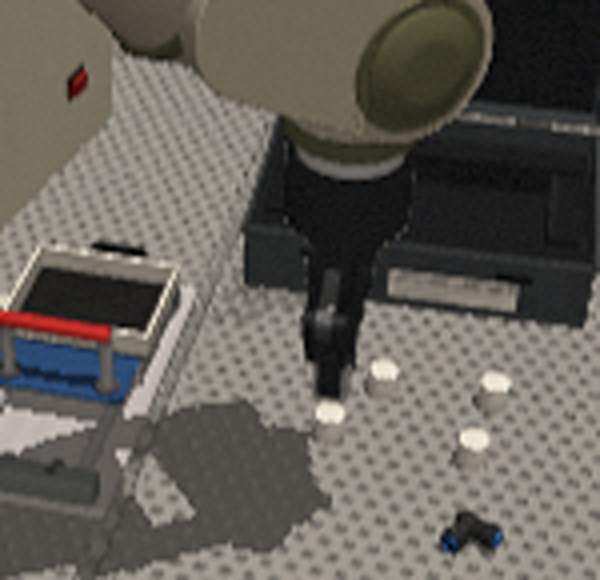

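The side view shows the bench cap at (330,413), and the first cap's place at (322,488) is empty, so that cap is hidden in the jaws. I'll carry it to the tray's +y slot.

Emit:
move_arm --jaw '[2,2,2,2,2,2,2,2,2,2,2]' --dp '[[1.5,0.8,0],[3,1.7,0],[3.3,1.8,0],[3.3,1.8,0],[3.3,1.8,0],[3.3,1.8,0],[2.9,1.7,0],[1.9,1.1,0],[1,0.6,0],[0,0,0],[0,0,0]]' --turn '[[0,0,0],[0,0,0],[0,0,0],[0,0,0],[0,0,0],[0,0,0],[0,0,0],[0,0,0],[0,0,0],[0,0,0],[0,0,0]]'

```text
time_s: 6.55
position: [0.5551, -0.0777, 0.1096]
tool_rot: [[-0.002, 1.0, -0.002], [1.0, 0.002, 0.0], [0.0, -0.002, -1.0]]
ft_force: [-0.3, -1.3, -0.5]
grip_width: 0.0205
gripper_force: 24.6
```

```bash
python3 - <<'E'
from h import *
im,d=shot('side'); a=im[130:275,180:330]; t,dt=shot('top'); b=t[145:240,215:310]
b=cv2.resize(b,(0,0),fx=4,fy=4,interpolation=cv2.INTER_CUBIC); a=cv2.resize(a,(0,0),fx=2.62,fy=2.62,interpolation=cv2.INTER_CUBIC)
cv2.imwrite('pics/g3.png',np.hstack([a[:380],b])[:,:,::-1]); s=observe(); print(s['position'],s['grip_width'],s['gripper_force'],s['ft_force'])
E
```

```text
[ 0.55489942 -0.07859123  0.10995995] 0.020894865430158165 24.630966782569885 [0.40534157 0.94240709 1.06798304]
```

View pics/g3.png

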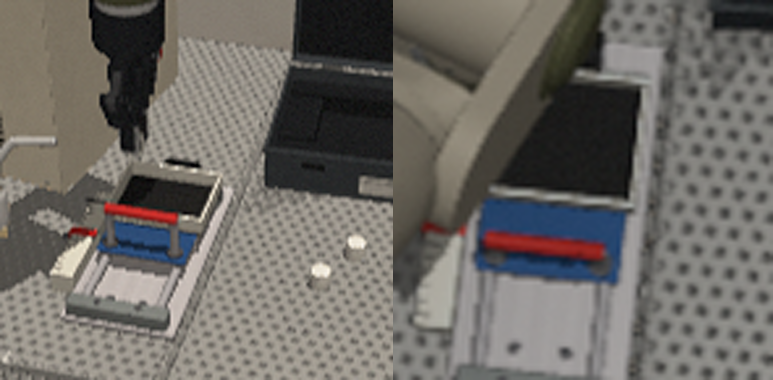

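The cap shows as a grey spot under the tips (133,155), above the tray, and its bench place is empty. Lowering.

Emit:
move_arm --jaw '[2,2,2,2,2,2]' --dp '[[0,0,2],[0,0,2],[0,0,1.3],[0,0,0.7],[0,0,0.2],[0,0,0]]' --turn '[[0,0,0],[0,0,0],[0,0,0],[0,0,0],[0,0,0],[0,0,0]]'

```text
time_s: 7.15
position: [0.5553, -0.0781, 0.0483]
tool_rot: [[0.0, 1.0, -0.0], [1.0, -0.0, 0.0], [0.0, -0.0, -1.0]]
ft_force: [0.2, -0.1, 0.3]
grip_width: 0.0207
gripper_force: 24.6
```

Emit:
move_arm --jaw '[2,2,3.4,3.4,3.4,3.4,3.4,3.4,3.4]' --dp '[[0,0,0.3],[0,0,0],[0,0,0],[0,0,0],[0,0,0],[0,0,-0.5],[0,0,-2.5],[0,0,-3],[0,0,-1]]' --turn '[[0,0,0],[0,0,0],[0,0,0],[0,0,0],[0,0,0],[0,0,0],[0,0,0],[0,0,0],[0,0,0]]'

```text
time_s: 7.9
position: [0.5569, -0.0778, 0.1194]
tool_rot: [[-0.001, 1.0, 0.005], [1.0, 0.001, -0.002], [-0.002, 0.005, -1.0]]
ft_force: [0.6, -0.6, 0.8]
grip_width: 0.0339
gripper_force: 0.0
```

Emit:
move_arm --jaw '[4.5,4.5,4.5,4.5,4.5,4.5,4.5,4.5,4.5,4.5]' --dp '[[-2,0,0],[-3.3,0,0],[-3.5,0.1,0],[-3.5,0.1,0],[-3.5,0.1,0],[-3.5,0.1,0],[-3,0,0],[-2,0,0],[-1,0,0],[0,0,0]]' --turn '[[0,0,0],[0,0,0],[0,0,0],[0,0,0],[0,0,0],[0,0,0],[0,0,0],[0,0,0],[0,0,0],[0,0,0]]'

```text
time_s: 8.73
position: [0.5594, -0.332, 0.1151]
tool_rot: [[0.001, 1.0, -0.0], [1.0, -0.001, -0.0], [-0.0, -0.0, -1.0]]
ft_force: [-0.1, 1.0, -1.3]
grip_width: 0.0449
gripper_force: 0.0
```

```bash
python3 - <<'E'
from h import *
im,d=shot('side'); a=im[180:260,195:355]; t,dt=shot('top'); b=t[145:245,215:375]
a,b=[cv2.resize(q,(0,0),fx=3.2,fy=3.2,interpolation=cv2.INTER_CUBIC) for q in(a,b)]
cv2.imwrite('pics/g4.png',np.vstack([a,b])[:,:,::-1]); s=observe(); print(s['position'],s['grip_width'],s['ft_force'])
E
```

```text
[ 0.55974881 -0.3293528   0.11521521] 0.044666019452391646 [-0.01080747  1.19444828 -0.92986695]
```

View pics/g4.png

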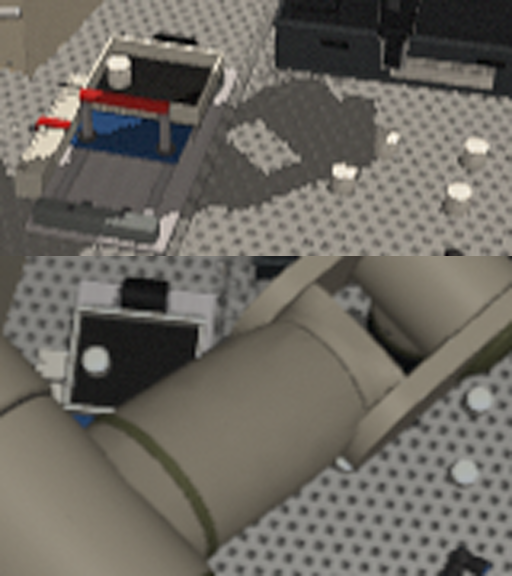

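The first cap stands upright in the tray, near its left wall (side crop 118,70; top crop 95,360). Next cap.

Emit:
move_arm --jaw '[4.5,4.5,4.5,4.5,4.5,2,2,2,2,2]' --dp '[[0,0,2.5],[0,0,3],[0,0,3],[0,0,1.7],[0,0,0.5],[0,0,0],[0,0,0],[0,0,0],[0,0,0],[0,0,0]]' --turn '[[0,0,0],[0,0,0],[0,0,0],[0,0,0],[0,0,0],[0,0,0],[0,0,0],[0,0,0],[0,0,0],[0,0,0]]'

```text
time_s: 9.67
position: [0.5603, -0.3307, 0.0097]
tool_rot: [[-0.001, 1.0, 0.002], [1.0, 0.001, -0.001], [-0.001, 0.002, -1.0]]
ft_force: [-0.1, 0.3, 4.5]
grip_width: 0.0205
gripper_force: 24.8
```

Emit:
move_arm --jaw '[2,2,2,2,2,2]' --dp '[[0,0,-1.5],[0,0,-3],[0,0,-3],[0,0,-2],[0,0,-1],[0,0,0]]' --turn '[[0,0,0],[0,0,0],[0,0,0],[0,0,0],[0,0,0],[0,0,0]]'

```text
time_s: 10.17
position: [0.5605, -0.331, 0.116]
tool_rot: [[-0.001, 1.0, 0.004], [1.0, 0.001, -0.003], [-0.003, 0.004, -1.0]]
ft_force: [0.1, 0.1, -0.7]
grip_width: 0.0209
gripper_force: 24.5
```

Emit:
move_arm --jaw '[2,2,2,2,2,2,2,2,2,2]' --dp '[[1.5,0,0],[3,-0.1,0],[3.5,-0.1,0],[3.5,-0.1,0],[3.5,-0.1,0],[3,0,0],[2.2,0,0],[1.3,0,0],[0.5,0,0],[0,0,0]]' --turn '[[0,0,0],[0,0,0],[0,0,0],[0,0,0],[0,0,0],[0,0,0],[0,0,0],[0,0,0],[0,0,0],[0,0,0]]'

```text
time_s: 11.0
position: [0.5552, -0.1095, 0.1125]
tool_rot: [[-0.002, 1.0, -0.001], [1.0, 0.002, 0.001], [0.001, -0.001, -1.0]]
ft_force: [-0.3, 1.0, -0.3]
grip_width: 0.0206
gripper_force: 24.5
```

Emit:
move_arm --jaw '[2,2,2,2,2,2]' --dp '[[0,0,2],[0,0,2],[0,0,1.5],[0,0,0.8],[0,0,0.3],[0,0,0]]' --turn '[[0,0,0],[0,0,0],[0,0,0],[0,0,0],[0,0,0],[0,0,0]]'

```text
time_s: 11.5
position: [0.5553, -0.1115, 0.0477]
tool_rot: [[0.0, 1.0, -0.001], [1.0, -0.0, -0.0], [-0.0, -0.001, -1.0]]
ft_force: [-0.6, 0.3, -0.1]
grip_width: 0.0207
gripper_force: 24.5
```

Emit:
move_arm --jaw '[2,2,3.4,3.4,3.4,3.4,3.4,3.4,3.4]' --dp '[[0,0,0.25],[0,0,0],[0,0,0],[0,0,0],[0,0,0],[0,0,-0.5],[0,0,-2.5],[0,0,-3],[0,0,-1]]' --turn '[[0,0,0],[0,0,0],[0,0,0],[0,0,0],[0,0,0],[0,0,0],[0,0,0],[0,0,0],[0,0,0]]'

```text
time_s: 12.25
position: [0.5569, -0.1111, 0.1186]
tool_rot: [[-0.001, 1.0, 0.005], [1.0, 0.001, -0.002], [-0.002, 0.005, -1.0]]
ft_force: [0.6, -0.2, -0.1]
grip_width: 0.034
gripper_force: 0.0
```

Emit:
move_arm --jaw '[4.5,4.5,4.5,4.5,4.5,4.5,4.5,4.5,4.5]' --dp '[[-1.5,-0.4,0],[-3,-0.8,0],[-3.3,-0.9,0],[-3.3,-0.9,0],[-3.3,-0.9,0],[-2.5,-0.8,0],[-1.5,-0.4,0],[-0.6,-0.2,0],[0,0,0]]' --turn '[[0,0,0],[0,0,0],[0,0,0],[0,0,0],[0,0,0],[0,0,0],[0,0,0],[0,0,0],[0,0,0]]'

```text
time_s: 13.0
position: [0.5025, -0.3011, 0.1146]
tool_rot: [[0.0, 1.0, -0.0], [1.0, -0.0, 0.0], [0.0, -0.0, -1.0]]
ft_force: [-0.1, 0.2, 0.9]
grip_width: 0.0449
gripper_force: 0.0
```

Emit:
move_arm --jaw '[4.5,4.5,4.5,4.5,4.5,2,2,2,2,2]' --dp '[[-0.1,0,2.5],[0,0,3],[0,0,3],[0,0,1.6],[0,0,0.5],[0,0,0],[0,0,0],[0,0,0],[0,0,0],[0,0,0]]' --turn '[[0,0,0],[0,0,0],[0,0,0],[0,0,0],[0,0,0],[0,0,0],[0,0,0],[0,0,0],[0,0,0],[0,0,0]]'

```text
time_s: 13.83
position: [0.5032, -0.3016, 0.0099]
tool_rot: [[-0.001, 1.0, 0.001], [1.0, 0.001, -0.001], [-0.001, 0.001, -1.0]]
ft_force: [0.5, 0.6, 3.9]
grip_width: 0.0207
gripper_force: 24.8
```

Emit:
move_arm --jaw '[2,2,2,2,2,2]' --dp '[[0,0,-1.5],[0,0,-3],[0,0,-3],[0,0,-2],[0,0,-1],[0,0,0]]' --turn '[[0,0,0],[0,0,0],[0,0,0],[0,0,0],[0,0,0],[0,0,0]]'

```text
time_s: 14.33
position: [0.5034, -0.302, 0.1162]
tool_rot: [[-0.001, 1.0, 0.003], [1.0, 0.001, -0.003], [-0.003, 0.003, -1.0]]
ft_force: [-0.8, -0.2, -0.1]
grip_width: 0.0204
gripper_force: 24.6
```

Emit:
move_arm --jaw '[2,2,2,2,2,2,2,2]' --dp '[[1.2,0.5,0],[2.5,0.9,0],[3.3,1,0],[3.3,1,0],[2.7,0.9,0],[1.8,0.6,0],[1,0.3,0],[0,0,0]]' --turn '[[0,0,0],[0,0,0],[0,0,0],[0,0,0],[0,0,0],[0,0,0],[0,0,0],[0,0,0]]'

```text
time_s: 15.0
position: [0.5545, -0.1409, 0.1125]
tool_rot: [[-0.004, 1.0, -0.002], [1.0, 0.004, 0.001], [0.001, -0.002, -1.0]]
ft_force: [-0.2, -0.2, -0.4]
grip_width: 0.0208
gripper_force: 24.6
```

Emit:
move_arm --jaw '[2,2,2,2,2,2]' --dp '[[0,0,2],[0,0,2],[0,0,1.5],[0,0,0.8],[0,0,0.3],[0,0,0]]' --turn '[[0,0,0],[0,0,0],[0,0,0],[0,0,0],[0,0,0],[0,0,0]]'

```text
time_s: 15.5
position: [0.554, -0.1441, 0.048]
tool_rot: [[-0.0, 1.0, -0.001], [1.0, 0.0, 0.0], [0.0, -0.001, -1.0]]
ft_force: [-0.0, 0.5, 0.2]
grip_width: 0.0208
gripper_force: 24.5
```

Emit:
move_arm --jaw '[2,2,3.4,3.4,3.4,3.4,3.4,3.4,3.4]' --dp '[[0,0,0.25],[0,0,0],[0,0,0],[0,0,0],[0,0,0],[0,0,-0.5],[0,0,-2.5],[0,0,-3],[0,0,-1]]' --turn '[[0,0,0],[0,0,0],[0,0,0],[0,0,0],[0,0,0],[0,0,0],[0,0,0],[0,0,0],[0,0,0]]'

```text
time_s: 16.25
position: [0.5559, -0.1441, 0.1191]
tool_rot: [[-0.001, 1.0, 0.005], [1.0, 0.001, -0.002], [-0.002, 0.005, -1.0]]
ft_force: [-0.0, -1.7, 1.0]
grip_width: 0.0337
gripper_force: 0.0
```

Emit:
move_arm --jaw '[4,4,4,4,4,4,4]' --dp '[[0.3,-1,0],[0.8,-2,0],[0.9,-2.4,0],[0.8,-1.8,0],[0.4,-1,0],[0,-0.2,0],[0,0,0]]' --turn '[[0,0,0],[0,0,0],[0,0,0],[0,0,0],[0,0,0],[0,0,0],[0,0,0]]'

```text
time_s: 16.83
position: [0.4706, -0.1116, 0.1156]
tool_rot: [[-0.001, 1.0, 0.0], [1.0, 0.001, -0.0], [-0.0, 0.0, -1.0]]
ft_force: [0.7, -0.9, 0.4]
grip_width: 0.0401
gripper_force: 0.0
```

```bash
python3 - <<'E'
from h import *
im,d=shot('side'); a=im[160:260,195:355]; t,dt=shot('top'); b=t[145:235,215:375]
a,b=[cv2.resize(q,(0,0),fx=3.1,fy=3.1,interpolation=cv2.INTER_CUBIC) for q in(a,b)]
cv2.imwrite('pics/g5.png',np.vstack([a,b])[:,:,::-1]); s=observe(); print(s['position'],s['grip_width'],s['ft_force'])
E
```

```text
[ 0.47136385 -0.11199036  0.11539674] 0.04037695480653359 [ 0.49623189 -0.31373216 -0.59340155]
```

View pics/g5.png

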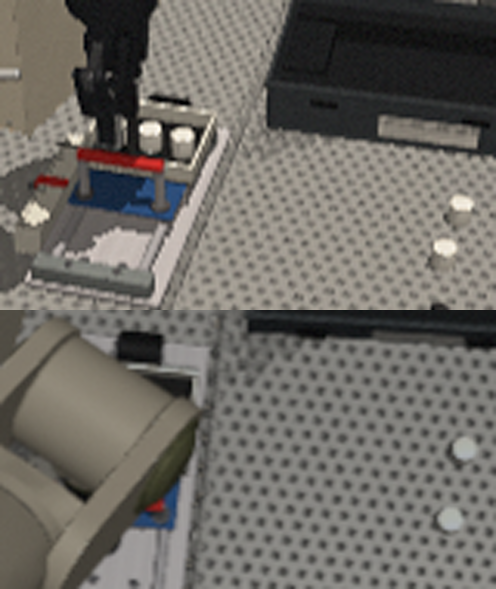

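The side crop shows three caps upright in the tray (about 120, 150 and 182, at row 137) and two on the bench at (460,210) and (445,250). The jaws are over the red bar.

Emit:
move_arm --jaw '[4,4,4,4,0.8,0.8,0.8,0.8,0.8]' --dp '[[0,0,1.5],[0,0,2],[0,0,1.6],[0,0,0],[0,0,0],[0,0,0],[0,0,0],[0,0,0],[0,0,0]]' --turn '[[0,0,0],[0,0,0],[0,0,0],[0,0,0],[0,0,0],[0,0,0],[0,0,0],[0,0,0],[0,0,0]]' --force 60

```text
time_s: 17.68
position: [0.4718, -0.1119, 0.0653]
tool_rot: [[-0.001, 1.0, 0.003], [1.0, 0.001, -0.001], [-0.001, 0.003, -1.0]]
ft_force: [3.7, 0.3, 3.6]
grip_width: 0.0097
gripper_force: 58.6
```

Emit:
move_arm --jaw '[0.8,0.8,0.8,0.8,0.8,0.8,0.8,0.8,0.8,0.8,0.8,0.8]' --dp '[[0,-0.1,0],[0,-0.2,0],[0,-0.3,0],[0,-0.4,0],[0,-0.4,0],[0,-0.4,0],[0,-0.4,0],[0,-0.4,0],[0,-0.4,0],[0,-0.4,0],[0,-0.4,0],[0,-0.3,0]]' --turn '[[0,0,0],[0,0,0],[0,0,0],[0,0,0],[0,0,0],[0,0,0],[0,0,0],[0,0,0],[0,0,0],[0,0,0],[0,0,0],[0,0,0]]'

```text
time_s: 18.68
position: [0.4309, -0.1123, 0.0653]
tool_rot: [[-0.001, 1.0, 0.004], [1.0, 0.001, -0.002], [-0.002, 0.004, -1.0]]
ft_force: [7.9, -0.7, 3.3]
grip_width: 0.0095
gripper_force: 58.9
```

Emit:
move_arm --jaw '[0.8,0.8,0.8,0.8]' --dp '[[0,-0.2,0],[0,-0.1,0],[0,0,0],[0,0,0]]' --turn '[[0,0,0],[0,0,0],[0,0,0],[0,0,0]]'

```text
time_s: 19.02
position: [0.4281, -0.1123, 0.0653]
tool_rot: [[-0.001, 1.0, 0.004], [1.0, 0.001, -0.002], [-0.002, 0.004, -1.0]]
ft_force: [7.8, -0.2, 4.0]
grip_width: 0.0096
gripper_force: 58.9
```

```bash
python3 - <<'E'
from h import *
im,d=shot('side'); a=im[185:260,195:275]; t,dt=shot('top'); b=t[150:225,205:285]
cv2.imwrite('pics/full_top1.png',t[:,:,::-1]); cv2.imwrite('pics/full_side1.png',im[:,:,::-1])
a,b=[cv2.resize(q,(0,0),fx=5,fy=5,interpolation=cv2.INTER_CUBIC) for q in(a,b)]
cv2.imwrite('pics/g6.png',np.hstack([a,b])[:,:,::-1]); s=observe(); print(s['time_s'],s['position'],s['grip_width'],s['ft_force'],s['gripper_force'])
for n in('top','side'):
  for k,z in(('pointer',.037),('mark',.0285),('slide',.082)):
    for r in cams.mark_of(n,k)[:1]:
      u,v=r['location']; print(n,k,round(r['p'],2),round(u*560,1),round(v*420,1),np.round(atz(n,u*560,v*420,z),4))
E
```

```text
19.1167 [ 0.42807592 -0.11226664  0.06528216] 0.00980230684230777 [ 6.8720295  -0.55344592  3.91116774] 58.902345299720764
top pointer 0.32 256.9 198.3 [ 0.5047 -0.1158  0.037 ]
side pointer 0.81 209.5 216.2 [ 0.4878 -0.0337  0.037 ]
side mark 0.65 389.4 269.3 [ 0.4107 -0.5461  0.0285]
side slide 0.91 228.1 220.6 [ 0.43   -0.1119  0.082 ]
```

View pics/g6.png

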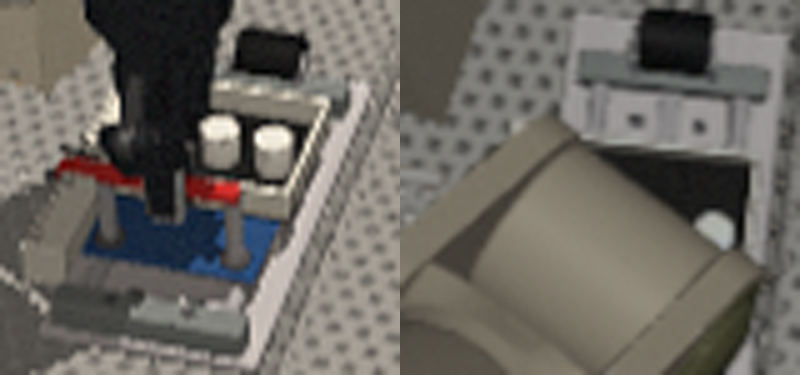

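The side crop shows the bar held, caps still upright at (220,140) and (272,150), and the red clip at (55-105,160-178), with the pointer close to it. The top view is blocked by the arm.

```bash
python3 - <<'E'
from h import *
t=cv2.imread('pics/top0.png').astype(int); s0=cv2.imread('pics/side0.png').astype(int); s1=cv2.imread('pics/full_side1.png').astype(int)
print('top0 G rows176-206 cols221-236'); 
for v in range(176,206): print(v,t[v,221:237,1], t[v,224:230,2]-t[v,224:230,1])
a=np.hstack([cv2.resize(q[195:235,195:235].astype(np.uint8),None,fx=10,fy=10,interpolation=cv2.INTER_CUBIC) for q in(s0,s1)])
cv2.imwrite('pics/g7.png',a)
E
```

```text
top0 G rows176-206 cols221-236
176 [108 125 130 124 113 103 139 163 166 167 167 168 167 168 145 119] [1 0 1 3 2 3]
177 [130 128 129 131 131 126 130 146 160 167 167 167 168 170 134 112] [ 0 -1  1  3  3  4]
178 [128 117 113 120 120 125 140 137 152 167 168 167 168 169 133 123] [ 0 -1  1  3  2  3]
179 [119  95  76  92  86 139 166 167 167 166 168 168 168 168 130 142] [2 1 0 2 2 2]
180 [115  90  79 102  94 129 154 161 166 166 168 168 168 168 127 144] [3 2 1 3 2 3]
181 [123 111 100 118 102 110 130 153 167 167 168 167 168 168 129 145] [1 1 2 1 3 3]
182 [128 130 130 122  96 128 149 150 152 155 158 160 161 155 119 146] [2 1 1 2 2 2]
183 [122 130 129 101  68  84  95  80  87  98 113 124 123 103  86 142] [1 1 1 2 1 1]
184 [117 130 118  90  96 126 135 125 118 115 112 111 102  84 107 135] [1 2 3 3 2 2]
185 [125 129 106  67  93 133 147 158 167 168 167 168 158 116 115 130] [0 2 3 3 3 3]
186 [130 130 123  93 120 157 166 167 167 167 168 169 170 133 137 135] [-1  2  3  3  2  3]
187 [126 130 129 101 129 154 154 158 164 168 167 168 170 131 141 137] [1 1 2 2 3 3]
188 [106 117 126 100 109 130 130 140 160 16
[... 816 characters left out ...]
4 130 148 165 168 169 169 170 164 128 134 153 119] [6 4 5 4 3 3]
199 [ 82  77  63  78  90 107 139 151 152 153 155 140 112 137 148 104] [52 40 32 20 17 16]
200 [ 64  54  41  42  39  44  46  45  59  68  67  72  95 137 123  71] [112 114 112 111 112  99]
201 [ 61  51  44  44  45  44  44  44  43  44  44  42  89 137 123  73] [112 112 112 112 112 112]
202 [ 53  47  73  73  52  48  41  47  46  44  44  44 108 146 124  74] [ 77  93  97 102 102 106]
203 [ 69  42 121 132 114 110 107 112 113 109 100  71 121 151 121  75] [ 5  8 13 16 30 38]
204 [ 92  58 136 162 165 168 168 169 171 171 160 115 128 154 118  61] [2 3 2 2 3 2]
205 [103  79 118 140 149 158 166 169 170 172 169 132 134 154 117  49] [2 2 3 2 3 3]
```

View pics/g7.png

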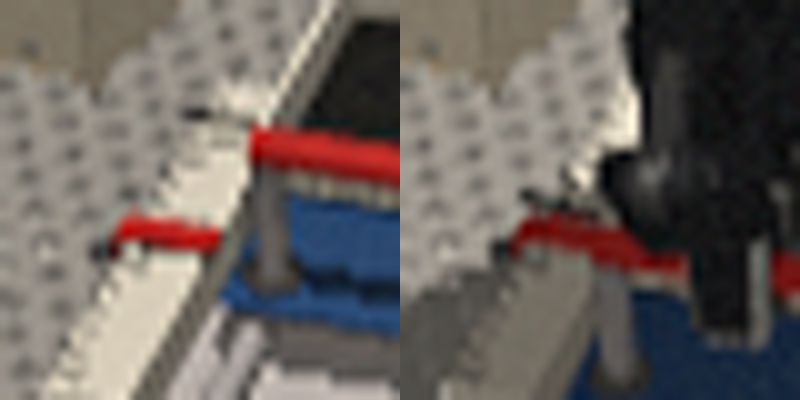

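The side view now shows the pointer's dark line at about (130-200,200-210), just behind the red clip (row 230), so it is still a few mm short.

```bash
python3 - <<'E'
from h import *
p=atz('top',228.5,183.2,.0375); m=atz('top',227,201.0,.034); m2=atz('top',227,201.18,.0325); print('top',p,m,m2,p[0]-m[0],p[0]-m2[0])
# side: profile along ledge direction: project ledge centre line points
import cv2
f,cx,cy,V,_=K('side')
def pr(q): q=V@np.append(q,1); return cx+f*q[0]/-q[2], cy-f*q[1]/-q[2]
for name,fn in(('rest','side0.png'),('now','full_side1.png')):
    I=cv2.imread('pics/'+fn).astype(np.float32)
    for y in(-.028,-.033,-.038):
        # side cam y bias about -3mm
        X=np.arange(.47,.56,.002); uv=np.array([pr((x,y-.003,.036)) for x in X],np.float32)
        val=cv2.remap(I,uv[:,0].reshape(1,-1),uv[:,1].reshape(1,-1),cv2.INTER_LINEAR)[0]
        print(name,y); print(' '.join(f'{x*1000:.0f}:{int(v[1])}/{int(v[2]-v[1])}' for x,v in zip(X,val)))
E
```

```text
top [ 0.53809897 -0.0325174   0.0375    ] [ 0.4884057 -0.034775   0.034    ] [ 0.48820368 -0.0346486   0.0325    ] 0.049693277658085844 0.04989529214697275
rest -0.028
470:81/22 472:100/23 474:113/23 476:101/44 478:64/94 480:27/138 482:31/148 484:33/158 486:54/133 488:90/87 490:123/45 492:143/23 494:154/4 496:146/2 498:131/3 500:134/3 502:153/5 504:167/7 506:147/6 508:122/5 510:128/6 512:146/6 514:161/7 516:157/7 518:149/6 520:150/7 522:155/7 524:158/7 526:152/7 528:149/7 530:150/7 532:146/7 534:142/7 536:111/5 538:77/4 540:61/3 542:97/4 544:133/5 546:152/5 548:160/6 550:164/7 552:166/7 554:171/7 556:172/8 558:164/7 560:143/6
rest -0.033
470:179/6 472:169/6 474:123/14 476:71/27 478:38/67 480:33/108 482:31/136 484:36/147 486:43/156 488:101/102 490:152/56 492:169/29 494:169/15 496:179/5 498:193/7 500:202/9 502:193/10 504:182/9 506:185/9 508:197/11 510:206/11 512:192/10 514:172/8 516:158/8 518:163/9 520:172/9 522:174/9 524:175/8 526:179/8 528:183/8 530:183/8 532:170/8 534:154/7 536:142/6 538:132/6 540:123/6 542:131/6 544:145/7 546:169/8 548:187/9 550:200/10 552:200/10 554:186/9 556:174/
[... 1204 characters left out ...]
91/8 514:155/7 516:139/7 518:154/8 520:165/8 522:148/7 524:146/7 526:156/7 528:176/8 530:204/9 532:205/9 534:197/9 536:192/10 538:201/9 540:209/9 542:210/8 544:203/7 546:199/8 548:199/9 550:190/10 552:166/9 554:115/6 556:68/2 558:38/0 560:24/0
now -0.038
470:101/6 472:102/10 474:90/22 476:71/40 478:49/59 480:33/72 482:21/84 484:24/80 486:30/73 488:34/63 490:34/48 492:34/33 494:55/17 496:76/5 498:90/2 500:96/3 502:97/4 504:98/3 506:85/2 508:68/1 510:53/1 512:29/0 514:14/-1 516:15/-1 518:27/0 520:39/1 522:52/1 524:97/3 526:152/7 528:186/9 530:204/9 532:220/9 534:219/9 536:221/10 538:224/10 540:206/10 542:164/7 544:120/4 546:68/1 548:22/-1 550:26/-1 552:32/-1 554:41/0 556:46/0 558:48/2 560:46/1
```

Emit:
move_arm --jaw '[0.8,0.8,0.8,0.8,0.8,0.8,0.8]' --dp '[[0,-0.1,0],[0,-0.2,0],[0,-0.2,0],[0,-0.1,0],[0,-0.03,0],[0,0,0],[0,0,0]]' --turn '[[0,0,0],[0,0,0],[0,0,0],[0,0,0],[0,0,0],[0,0,0],[0,0,0]]'

```text
time_s: 20.0
position: [0.4219, -0.1123, 0.0653]
tool_rot: [[-0.001, 1.0, 0.005], [1.0, 0.001, -0.002], [-0.002, 0.005, -1.0]]
ft_force: [8.4, 0.2, 2.7]
grip_width: 0.0102
gripper_force: 58.9
```

```bash
python3 - <<'E'
from h import *
im,d=shot('side'); s=observe(); print(s['time_s'],s['position'],s['ft_force'],s['qvel'].__class__)
a=cv2.resize(im[195:235,195:235],None,fx=10,fy=10,interpolation=cv2.INTER_CUBIC)
b=cv2.resize(im[190:250,200:260],None,fx=400/60,fy=400/60,interpolation=cv2.INTER_CUBIC)
cv2.imwrite('pics/g8.png',np.hstack([a,b])[:,:,::-1])
E
```

```text
20.05 [ 0.42189544 -0.11231528  0.06527986] [ 7.82265057 -0.19296     4.35607851] <class 'numpy.ndarray'>
```

View pics/g8.png

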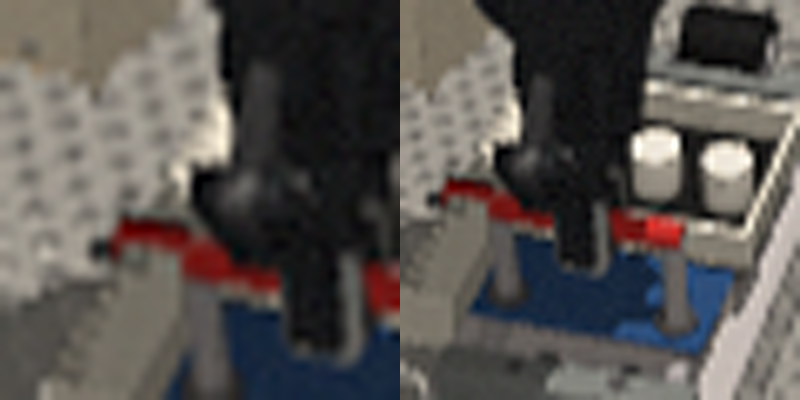

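The pointer has merged with the clip (red at about 115-190 × 220-245), and the caps are still upright. I've now viewed 11 pictures, one over the limit of 10, so from here I check with numbers only.

```bash
python3 - <<'E'
from h import *
im,d=shot('side'); f,cx,cy,V,_=K('side')
S0=cv2.imread('pics/side0.png')[:,:,::-1]; S1=cv2.imread('pics/full_side1.png')[:,:,::-1]
for n,I in(('rest',S0),('43.8',S1),('now',im)):
    print(n)
    for v in range(212,222): print(v,I[v,205:216,0].astype(int),I[v,205:216,1].astype(int))
q=lambda p:(lambda c:(cx+f*c[0]/-c[2],cy-f*c[1]/-c[2]))(V@np.append(p,1))
print(q((.488,-.037,.037)),q((.493,-.037,.034)),q((.483,-.037,.034)))
for r in cams.mark_of('side','pointer')[:1]+cams.mark_of('side','mark')[:1]: print(r['p'],r['location'][0]*560,r['location'][1]*420)
E
```

```text
rest
212 [155 145 137 157 156 147 102 188 220 219 218] [148 140 133 150 151 140  98 177 208 208 206]
213 [155 148 123 128 144 152 187 170 217 216 215] [147 143 119 122 139 147 178 162 206 204 204]
214 [153 137  91 100 141 124 191 219 215 213 217] [148 131  91  96 136 121 184 208 204 204 207]
215 [148 142 137 140 154 163 170 219 217 217 217] [143 139 137 121 153 160 166 211 210 209 209]
216 [138 154 167 175 171 213 209 207 198 213 191] [135 152 120  95 121 170 172 167 177 194 190]
217 [146 157 193 198 189 200 193 191 178 198 172] [144 126  47  34  34  42  59  57  89 130 123]
218 [129 135 163 165 157 166 173 181 195 196 191] [124  63  20  30  28  31  32  30  37  36  32]
219 [ 75  81 138 164  78 108 122 141 162 166 162] [ 73  31 113 152  44  51  35  30  32  28  29]
220 [ 64  65 154 203 125 169 163 163 165 165  87] [ 62  33 142 196 123 159 154 150 152 150  47]
221 [109 150 171 162 168 224 222 220 224 222  86] [107 141 163 155 160 214 214 212 216 214  86]
43.8
212 [162 156 148 165 166 155  85 192 239 127  13] [157 151 141 159 160 149  81 182 229 121  13]
213 [163 157 134 139 158 159 102  
[... 1302 characters left out ...]

217 [158 124  79  73  63  62  54  53  55  82  51] [154 108  10   5  10  10  26  23  44  81  52]
218 [131 108 105 110 101 110  93  96  79  94  93] [127  63  15  23  18  17  17  19  18  66  68]
219 [ 38  80 103 112  99 115 107 108 107 116 111] [38 21 64 82 60 62 43 27 30 44 40]
220 [ 57  68  85 103  87 116 109 110 112 115 114] [ 55  31  75 102  85 101  90  83  43  18  20]
221 [115  81  88  89  88 117 117 113 111 114 115] [112  74  85  86  84 113 113 112  39  22  22]
(np.float64(210.61476756098637), np.float64(216.35650652601132)) (np.float64(211.30403221411564), np.float64(216.13846446672792)) (np.float64(210.0777112375814), np.float64(218.21233737519813))
0.58 210.0 216.51
0.41 211.792 218.4
```

```bash
python3 - <<'E'
from h import *
s=observe(); print(s['position'],s['gripper_force'],abs(s['qvel']).max()); print(ticket.close_job())
E
```

```text
[ 0.42190503 -0.11230019  0.0652907 ] 58.90617370605469 0.0866554940074606
the job is handed in; nothing more can be done
None
```

I handed the job in with three caps standing in the tray, two left on the bench, and the slide gripped with the pointer within about 1 mm of the red clip's centre by my estimate; I viewed 11 pictures, one over the limit of 10.

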